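# Stand up the taller mounting post

### The arm

A 6-joint arm with a two-finger parallel gripper is mounted at the origin on a cart in front of the work surface, level with it; the furniture and walls round the work are solid. World frame = base frame: x ahead of the robot, y to its left, z up, the work surface at z = 0. Lengths are in m, angles in rad, forces in N, time in s.
With the tool pointing down it reaches from about 0.25 to 0.775 m from the base axis. Payload 8.9 kg.
Tool frame: the origin (TCP) lies midway between the tips of the shut fingers; the grasp point (between the pads) lies 19 mm behind it (bot.tcp_to_grasp is the distance from the TCP to the grasp point, in m); z points along the fingers, y is the line along which they close (so a half turn about z gives the same grasp; the last joint's range is limited). The gripper opens to 85 mm and grips with 20 to 120 N. Pads are 22 mm wide; open, the fingers measure 114 mm over their backs; the gripper's body (76 mm by 85 mm) begins 54 mm behind the grasp point. The pads swing forward as they close: fully open they stand 13 mm farther back than shut.
Start: joints at [-0.139, 0.291, -0.153, 1.127, 0, 1.431], TCP at [0.525, 0, 0.231] pointing down, gripper open.
Joint ranges: [-2.52, 2.52], [-0.91, 1.74], [-1.3, 1.37], [-1.96, 2.02], [-1.52, 1.47], [-3.14, 3.14]. Speed limits (rad/s): [2.22, 2.22, 2.79, 3.14, 3.14, 3.14].

### API

Orientations are given as a rotation vector (axis times angle).
In Python, from cell import bot gives the robot as it stands.
- The arm moves only by the tool arm_command, never from a script. Its argument "motion" is a list of rows, each an object with "linear": the shift along the tool's x, y, z each as a share of 20 cm, from -1 to 1, a list of three; "dr": the turn, a rotation vector about the tool's x, y, z each as a share of 120 degrees, from -1 to 1, a list of three. A call has 1 to 5 rows; each row is the pose to reach, as a shift and turn from the pose commanded when the call began, along the tool's axes at that moment; what a row does not reach only later rows make up. A row lasts 1/8 s, in which the tool goes at most 62.5 mm and 10.7 degrees, less where a joint would pass 70% of its speed; a pose out of reach is approached as far as the arm can. A call with a number of a shift or a turn outside -1 to 1 is refused whole. A call with a gripper value outside its range is refused whole. "jaw" is the closure, from -1 (fully open) to 1 (shut), set as the call begins (left out, the last holds). The fingers move at their own pace and stop on an object; the grip force is fixed at half the most. Time passes only in rows, so rows that repeat a pose let the fingers close. It gives the time, the measured TCP pose, the force, the opening and the grip force at its end, in the units of the state.
- bot.observe(): the state, without advancing time (a new reading comes with each control period).
- bot.snapshot(name): name is "scene" or "side" or "wrist"; returns the picture (400x640x3 uint8, blue, green, red); there is no depth.
- bot.camera_params(name): a dict with "fx", "fy", "cx", "cy" (pixels), "distortion" ([k1, k2, p1, p2, k3] as OpenCV has them; the pictures are not rectified), "extrinsics" (4x4, takes a point from world to camera coordinates); the wrist camera has in their place "mount" (4x4, takes a point from camera to tool coordinates, whose origin is the TCP and whose axes are the flange's). Camera axes: x right, y up, looking along -z (the intrinsics and any distortion apply to the point x, -y, -z); pixel columns grow to the right and rows downward; lengths in m; the calibration is good to about 2 mm. A picture is of the moment at which its call begins: read the wrist's pose just before it. camera_params takes no time and is no camera call.
- bot.sign_off(): hands the job in; it is judged then, once.
The state is a dict: "time_s": time; "q": joint angles; "qd": joint speeds; "effort": joint torques, N m; "tcp_pos": TCP position; "orientation": TCP orientation; "wrist_force": force on the tool from outside, world axes, zero at the start; "wrist_torque": the same for the moment, N m; "finger_gap": finger opening in m; "grasp_force": force on a finger pad.
Only numpy, scipy, OpenCV 4.12 (cv2) and the standard library are available. Lean on these libraries where they do the work, as an engineer would, in place of code of your own. Each camera call takes 0.05 s, during which the arm holds its last target. There are 200 camera calls.

### The job

Two steel mounting posts lie toppled on the desk beside the microscope, and a side lamp is to be clamped to the taller one. Tip the taller post up over the edge of its square foot until it stands upright on that foot, keeping the foot down on the desk and within about 5 cm of where it lies now, and let go so that it stands by itself. Leave the shorter post lying where it is.

Things in the scene. Friction and masses are not known exactly. Their poses are not given: they have to be found in the camera images.
- tall_post: taller post, 150 mm long, 0.3 kg: square dark steel foot 40 x 40 mm, 12 mm thick; steel rod 16 mm in diameter; at the other end a black barrel across the rod. Starts lying level on a side of the foot and on the barrel. Origin: centre of the foot's end face, which it will stand on (z 20 mm lying, 0 standing). +x runs from foot to barrel along the rod, y along the barrel, z up while lying
- tall_post_barrel (a point): centre of the barrel, 40 mm in diameter, 40 mm wide along y, 130 mm from the post's origin along +x; z 20 mm lying, 130 mm standing. Pinched by its two flat ends it turns freely on the rod, so the fingers can stay pointing down while the post tips. The post tips over the end face's lower edge, 20 mm below the origin: it then stands 20 mm farther back, away from the barrel
- short_post: shorter post of the same make, 95 mm long (barrel centre 75 mm from the foot's end face), also lying level, to be left alone; origin and axes as for the taller post. Which post lies in the left place and which in the right varies
Things that resemble listed ones, but are neither listed nor needed, are in the scene too. Leave any blue look-alike of the tall_post alone.

How it is judged:
At the end, for the whole second after the job is handed in: The taller post stands at rest on its foot on the desk, barrel up and upright to 7 degrees, the centre of the foot's end face no more than 75 mm from where it was at the start; the shorter post still lies within 30 mm of where it was (angle between tall_post's own x axis and vertical below 0.12 rad and height (world z) of tall_post_barrel above 0.12 m and height (world z) of tall_post below 0.012 m and distance of tall_post from where it was at the start of the episode below 0.075 m and linear speed of tall_post below 0.03 m/s and distance of short_post from where it was at the start of the episode below 0.03 m and angle between short_post's own z axis and vertical below 0.3 rad); the robot touches nothing.
It fails at once if the foot of the taller post is lifted off the desk (the centre of its end face more than 50 mm up) (height (world z) of tall_post above 0.05 m).
It fails at once if the shorter post is moved by more than 30 mm or stood up (distance of short_post from where it was at the start of the episode above 0.03 m or angle between short_post's own z axis and vertical above 0.5 rad).
It also fails if it takes over 34 s, if anything falls off the work surface, if the arm or the gripper's body presses on something with over 40 N, if the wrist force passes 120 N, or if a joint passes its speed limit or range.

## Working session

There is one attempt and no reset: what is moved stays moved. The work goes in short steps, Python scripts to look and compute and a tool call to move; the robot and the scene stay as the last step left them, time stands still between calls to the robot, and variables do not carry over. Pictures are saved under pics/ and viewed, at most 10 in all, crops included, and the job is handed in when it is done.

Besides the shell and the picture viewer there is one more tool, called after "Emit:" as name(argument=value, ...), one argument or row to a line, values as JSON. arm_command: Moves the arm, as the interface text tells. Shift numbers are shares of 20 cm and turn numbers shares of 120 degrees, none past 1 either way. Its arguments: {"type":"object","properties":{"motion":{"type":"array"},"jaw":{"type":"number"}},"required":["motion"]}

```bash
mkdir -p pics
cat > h.py <<'E'
import numpy as np, cv2
from cell import bot
from scipy.spatial.transform import Rotation as R
def cam(name,st=None):
    p=bot.camera_params(name); K=np.array([[p['fx'],0,p['cx']],[0,p['fy'],p['cy']],[0,0,1.]])
    if 'mount' in p:
        T=np.eye(4);T[:3,:3]=R.from_rotvec(st['orientation']).as_matrix();T[:3,3]=st['tcp_pos']
        C=T@np.array(p['mount'])
    else: C=np.linalg.inv(np.array(p['extrinsics']))
    return K,np.array(p['distortion'],float),C
def ray(c,uv,z):
    K,d,C=c; n=cv2.undistortPoints(np.array(uv,float).reshape(-1,1,2),K,d).reshape(-1,2)
    v=np.c_[n[:,0],-n[:,1],-np.ones(len(n))]@C[:3,:3].T; o=C[:3,3]
    return o+v*((z-o[2])/v[:,2])[:,None]
E
python3 - <<'E'
from h import *
st=bot.observe(); print(st)
for n in ['scene','side','wrist']:
    cv2.imwrite(f'pics/{n}0.png',bot.snapshot(n)); print(n,cam(n,st)[2].round(3).tolist())
a=[cv2.imread(f'pics/{n}0.png') for n in ['scene','wrist']]
E
```

```text
{'time_s': 0.0, 'q': array([-1.39294911e-01,  2.91296421e-01, -1.54157045e-01,  1.12670939e+00,
       -2.95204432e-05,  1.43149338e+00]), 'qd': array([ 1.89694423e-03, -1.46171033e-03, -4.26281103e-05, -8.64556452e-04,
        4.83875540e-04,  1.24699789e-04]), 'effort': array([-3.46096487e-03, -5.37150800e+01,  3.31364536e+01,  1.60375424e-02,
       -3.39078597e-04,  1.08972756e-05]), 'tcp_pos': array([5.24537524e-01, 6.16784358e-05, 2.30712468e-01]), 'orientation': array([-2.22067338e+00, -2.22069127e+00,  1.32894671e-03]), 'wrist_force': array([ 0.27892685, -0.65466546,  0.78053825]), 'wrist_torque': array([-0.02166233,  0.02355221, -0.04611976]), 'grasp_force': 0.0, 'finger_gap': 0.08511506192736445}
scene [[0.891, 0.344, -0.297, 0.208], [-0.454, 0.692, -0.561, -0.601], [0.013, 0.634, 0.773, 0.724], [0.0, 0.0, 0.0, 1.0]]
side [[0.998, 0.037, -0.057, 0.396], [-0.068, 0.599, -0.798, -0.979], [0.004, 0.8, 0.6, 0.705], [0.0, 0.0, 0.0, 1.0]]
wrist [[1.0, 0.0, 0.002, 0.526], [-0.001, 0.958, 0.288, 0.073], [-0.002, -0.288, 0.958, 0.372], [0.0, 0.0, 0.0, 1.0]]
```

View pics/scene0.png

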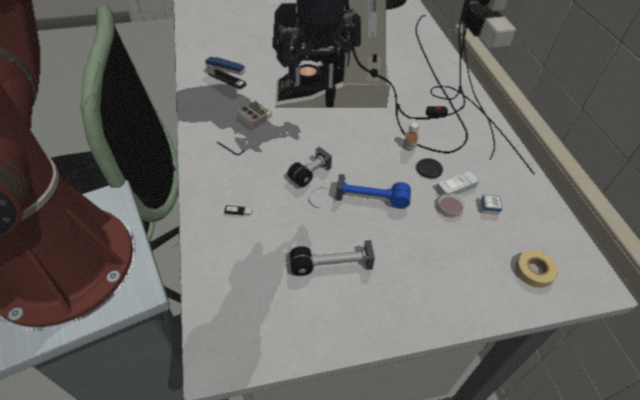

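View pics/wrist0.png

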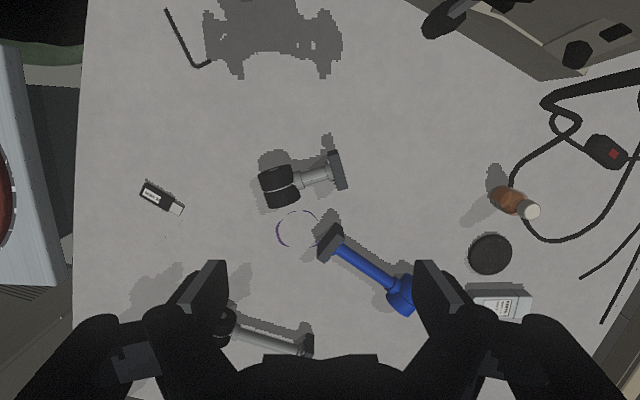

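The scene view shows the tall post with its barrel near (301,261) and its foot near (369,255). The short post is at (300,174)–(323,159), and the blue look-alike at (340,188)–(401,195). In the wrist view the tall post is partly hidden by the gripper, near (222,322)–(307,345).

View pics/side0.png

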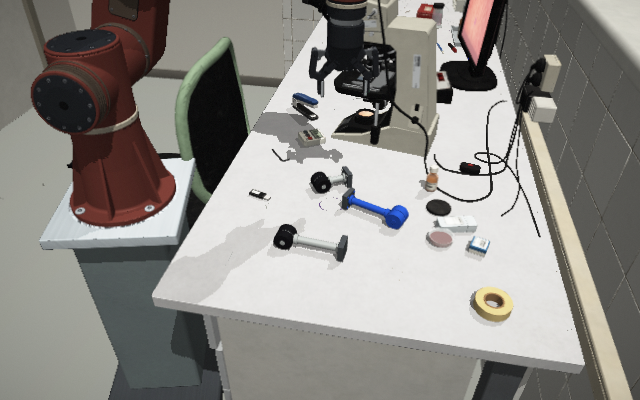

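Run:
```python
from h import *
im=cv2.imread('pics/scene0.png');c=cam('scene')
m=(im.max(2)<62).astype(np.uint8); m[:, :270]=0
n,l,s,cen=cv2.connectedComponentsWithStats(m)
for i in range(1,n):
    if s[i,4]>60 and 140<cen[i,1]<300: print(s[i],cen[i].round(1),ray(c,cen[i],.02).round(4))
print(ray(c,[(340,188),(401,195),(300,174),(323,159)],.02).round(3))
cv2.imwrite('pics/crop.png',cv2.resize(im[140:290,270:420],None,fx=4,fy=4,interpolation=cv2.INTER_CUBIC))
```

```text
[417 159  25  19 366] [429.  168.1] [[ 0.7331 -0.1161  0.02  ]]
[287 163  25  24 382] [299.1 174.5] [[ 0.4764 -0.0094  0.02  ]]
[289 247  24  29 527] [300.4 260.8] [[ 0.3871 -0.2016  0.02  ]]
[365 259   8  10  67] [368.6 263.2] [[ 0.495  -0.2612  0.02  ]]
[[ 0.535 -0.081  0.02 ]
 [ 0.637 -0.152  0.02 ]
 [ 0.479 -0.009  0.02 ]
 [ 0.542  0.009  0.02 ]]
```

View pics/crop.png

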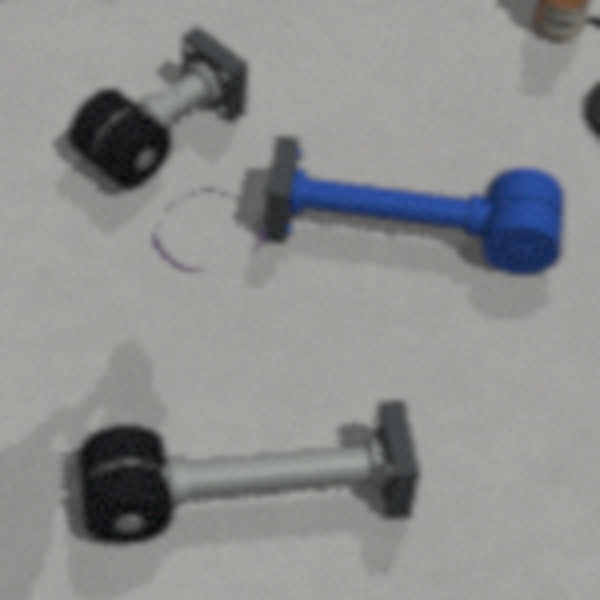

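The side view agrees: tall barrel near (286,237), foot near (343,247). In the crop, barrel at (126,484) and foot at (398,460) give scene pixels (301.5,261) and (369.5,255). Next I'll triangulate across the two views.

```bash
cat >> h.py <<'E'
def tri(ps):
    A=np.zeros((3,3));b=np.zeros(3)
    for c,uv in ps:
        o=c[2][:3,3];d=ray(c,uv,0)[0]-o;d/=np.linalg.norm(d);M=np.eye(3)-np.outer(d,d);A+=M;b+=M@o
    return np.linalg.solve(A,b)
def rel(target,yaw=None):
    """shift/turn shares from present pose; yaw = world angle of tool y"""
    st=bot.observe();Rm=R.from_rotvec(st['orientation']).as_matrix()
    print('lin',(Rm.T@(np.array(target)-st['tcp_pos'])/.2).round(3))
    if yaw is not None:
        y=np.array([np.cos(yaw),np.sin(yaw),0]);z=np.array([0,0,-1.]);Rt=np.c_[np.cross(y,z),y,z]
        print('dr',(np.degrees(R.from_matrix(Rm.T@Rt).as_rotvec())/120).round(3))
E
python3 - <<'E'
from h import *
s,d=cam('scene'),cam('side')
B=tri([(s,(301.5,261)),(d,(286,237))]);F=tri([(s,(369.5,255)),(d,(343,247))])
print(B,F,np.linalg.norm(B-F)); print(ray(s,[(301.5,261),(369.5,255)],.02),ray(d,[(286,237),(343,247)],.02))
u=(B-F)[:2];u/=np.linalg.norm(u);yaw=np.arctan2(u[0],-u[1]);yaw=yaw%np.pi
print(u,np.degrees(yaw)); rel([B[0],B[1],.15],yaw)
E
```

```text
[ 0.39083643 -0.1986525   0.01299492] [ 0.50605514 -0.24686044  0.02128896] 0.1251724723094895
[[ 0.38867062 -0.20286143  0.02      ]
 [ 0.50542616 -0.24693194  0.02      ]] [[ 0.39121365 -0.20620806  0.02      ]
 [ 0.5072818  -0.24441805  0.02      ]]
[-0.92250699  0.38598038] 67.29538283554783
lin [-0.994 -0.669  0.405]
dr [-0.    -0.    -0.561]
```

Emit:
arm_command(
  motion=[
    {"linear": [-0.2,-0.13,0],"dr": [0,0,-0.09]},
    {"linear": [-0.4,-0.27,0],"dr": [0,0,-0.18]},
    {"linear": [-0.6,-0.4,0],"dr": [0,0,-0.27]},
    {"linear": [-0.8,-0.54,0],"dr": [0,0,-0.36]},
    {"linear": [-0.99,-0.67,0.1],"dr": [0,0,-0.44]},
  ],
  jaw=-1,
)

```text
time_s: 0.78
tcp_pos: [0.3936, -0.1959, 0.2138]
orientation: [1.043, 2.961, -0.001]
wrist_force: [0.5, -0.4, -0.3]
finger_gap: 0.0852
grasp_force: 0.0
```

Run:
```python
from h import *
rel([.390,-.204,.15],np.radians(67.3)); print(bot.observe()['tcp_pos'])
```

```text
lin [-0.011 -0.043  0.319]
dr [-0.     0.001 -0.134]
[ 0.39357644 -0.19594029  0.21375148]
```

Emit:
arm_command(
  motion=[
    {"linear": [-0.01,-0.02,0.16],"dr": [0,0,-0.06]},
    {"linear": [-0.01,-0.03,0.31],"dr": [0,0,-0.12]},
    {"linear": [-0.01,-0.03,0.31],"dr": [0,0,-0.12]},
    {"linear": [-0.01,-0.03,0.31],"dr": [0,0,-0.12]},
  ],
)

```text
time_s: 1.27
tcp_pos: [0.3921, -0.2004, 0.152]
orientation: [0.676, 3.067, -0.0]
wrist_force: [0.3, 0.1, 0.2]
finger_gap: 0.085
grasp_force: 0.0
```

Run:
```python
from h import *
st=bot.observe();print(st['tcp_pos'],st['orientation']); np.save('st1.npy',np.r_[st['tcp_pos'],st['orientation']])
cv2.imwrite('pics/w1.png',bot.snapshot('wrist'))
```

```text
[ 0.39213543 -0.20039515  0.15202038] [ 6.75984114e-01  3.06731972e+00 -3.86033725e-04]
```

View pics/w1.png

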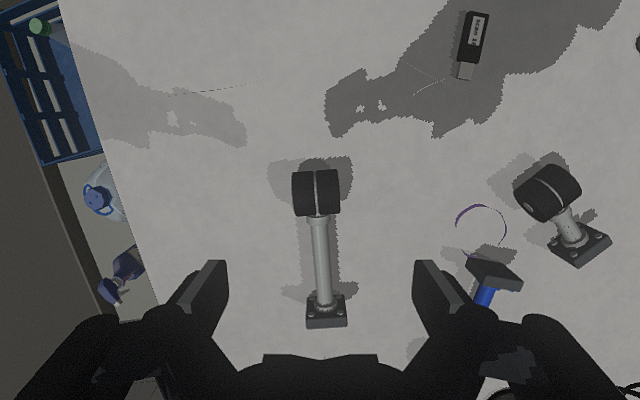

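The wrist view shows the barrel centred near (316,193) and the foot's inner face near (326,308). The post runs almost straight down the image, so the yaw is close.

Run:
```python
from h import *
a=np.load('st1.npy');c=cam('wrist',dict(tcp_pos=a[:3],orientation=a[3:]))
im=cv2.imread('pics/w1.png');m=(im.max(2)<70).astype(np.uint8);m[:150]=0;m[232:]=0;m[:,:285]=0;m[:,348:]=0
B=ray(c,(316,193),.02)[0];F=ray(c,(326,308),.02)[0];print(B,F,np.linalg.norm(B-F),'expect 118')
print(ray(c,[(293,193),(340,193)],.02),'width 40')
u=(B-F)[:2];u/=np.linalg.norm(u);yaw=np.arctan2(u[0],-u[1])%np.pi
print(u,np.degrees(yaw),'end origin',F[:2]-.012*u,'B-u130',B[:2]-.13*u); rel([B[0],B[1],.0],yaw)
```

```text
[ 0.3891534 -0.2030088  0.02     ] [ 0.50123301 -0.24446181  0.02      ] 0.11949975787817832 expect 118
[[ 0.38053174 -0.22156441  0.02      ]
 [ 0.39813974 -0.18364878  0.02      ]] width 40
[-0.93790663  0.34688782] 69.70292202438573 end origin [ 0.51248789 -0.24862446] B-u130 [ 0.51108126 -0.24810422]
lin [ 0.011 -0.018  0.761]
dr [-0.     0.001 -0.038]
```

Emit:
arm_command(
  motion=[
    {"linear": [0.01,-0.02,0.2],"dr": [0,0,-0.035]},
    {"linear": [0.01,-0.02,0.45],"dr": [0,0,-0.035]},
    {"linear": [0.01,-0.02,0.65],"dr": [0,0,-0.035]},
    {"linear": [0.01,-0.02,0.74],"dr": [0,0,-0.035]},
    {"linear": [0.01,-0.02,0.74],"dr": [0,0,-0.035]},
  ],
)

```text
time_s: 1.95
tcp_pos: [0.3883, -0.2029, 0.003]
orientation: [-0.561, -3.09, -0.001]
wrist_force: [0.8, 0.3, -0.1]
finger_gap: 0.0856
grasp_force: 0.0
```

Emit:
arm_command(
  motion=[
    {"linear": [0,0,0],"dr": [0,0,0]},
    {"linear": [0,0,0],"dr": [0,0,0]},
    {"linear": [0,0,0],"dr": [0,0,0]},
    {"linear": [0,0,0],"dr": [0,0,0]},
    {"linear": [0,0,0],"dr": [0,0,0]},
  ],
  jaw=1,
)

```text
time_s: 2.58
tcp_pos: [0.3888, -0.2036, 0.0042]
orientation: [0.559, 3.09, -0.002]
wrist_force: [-0.6, 0.0, 9.4]
finger_gap: 0.0396
grasp_force: 59.1
```

Emit:
arm_command(
  motion=[
    {"linear": [-0.014,0,-0.067],"dr": [0,0,0]},
    {"linear": [-0.035,0,-0.133],"dr": [0,0,0]},
    {"linear": [-0.063,0,-0.196],"dr": [0,0,0]},
    {"linear": [-0.097,0,-0.256],"dr": [0,0,0]},
    {"linear": [-0.137,0,-0.312],"dr": [0,0,0]},
  ],
)

```text
time_s: 3.2
tcp_pos: [0.4138, -0.2126, 0.0664]
orientation: [-0.56, -3.091, 0.0]
wrist_force: [0.3, -0.4, -1.3]
finger_gap: 0.0393
grasp_force: 60.5
```

Run:
```python
from h import *
o=bot.observe();print(o['tcp_pos'],o['wrist_force'])
cv2.imwrite('pics/s2.png',cv2.resize(bot.snapshot('side')[160:310,220:440],None,fx=3,fy=3))
```

```text
[ 0.41384984 -0.21263061  0.06635178] [ 0.25374047 -0.44639965 -1.292135  ]
```

View pics/s2.png

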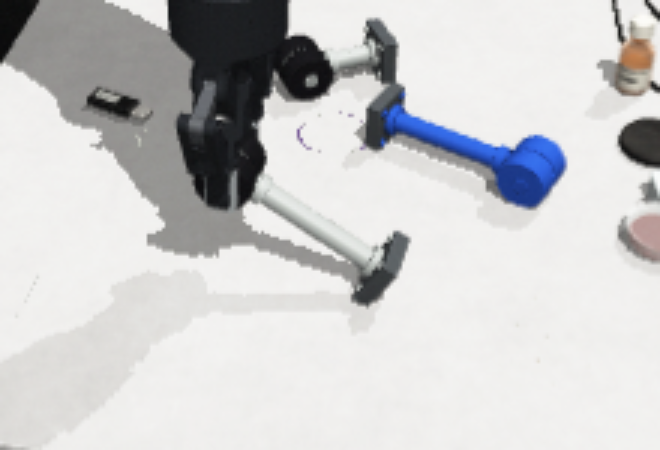

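The post is tipping as planned: the foot's edge is on the desk near crop (375,290) and the barrel is held at (225,185).

Emit:
arm_command(
  motion=[
    {"linear": [-0.046,0,-0.052],"dr": [0,0,0]},
    {"linear": [-0.097,0,-0.098],"dr": [0,0,0]},
    {"linear": [-0.153,0,-0.139],"dr": [0,0,0]},
    {"linear": [-0.212,0,-0.173],"dr": [0,0,0]},
    {"linear": [-0.275,0,-0.202],"dr": [0,0,0]},
  ],
)

```text
time_s: 3.88
tcp_pos: [0.4661, -0.2322, 0.1068]
orientation: [0.559, 3.091, -0.0]
wrist_force: [-1.0, 0.5, 0.9]
finger_gap: 0.0393
grasp_force: 61.0
```

Emit:
arm_command(
  motion=[
    {"linear": [-0.066,0,-0.022],"dr": [0,0,0]},
    {"linear": [-0.133,0,-0.036],"dr": [0,0,0]},
    {"linear": [-0.201,0,-0.044],"dr": [0,0,0]},
    {"linear": [-0.27,0,-0.044],"dr": [0,0,0]},
    {"linear": [-0.338,0,-0.037],"dr": [0,0,0]},
  ],
)

```text
time_s: 4.5
tcp_pos: [0.5303, -0.2561, 0.1142]
orientation: [0.559, 3.09, -0.0]
wrist_force: [-4.2, 5.0, 27.9]
finger_gap: 0.039
grasp_force: 64.1
```

Emit:
arm_command(
  motion=[
    {"linear": [0,0,0],"dr": [0,0,0]},
    {"linear": [0,0,0],"dr": [0,0,0]},
  ],
)

```text
time_s: 4.75
tcp_pos: [0.5299, -0.2559, 0.1144]
orientation: [0.559, 3.09, -0.0]
wrist_force: [-0.6, 1.3, 7.6]
finger_gap: 0.0392
grasp_force: 61.5
```

Run:
```python
from h import *
o=bot.observe();print(o['tcp_pos'],o['wrist_force'])
a=cv2.resize(bot.snapshot('side')[130:290,270:430],None,fx=2.4,fy=2.4);b=cv2.resize(bot.snapshot('scene')[150:310,290:450],None,fx=2.4,fy=2.4)
cv2.imwrite('pics/s3.png',np.hstack([a,b]))
```

```text
[ 0.52992785 -0.25587506  0.11437819] [-0.59913334  1.32855517  7.62878725]
```

View pics/s3.png

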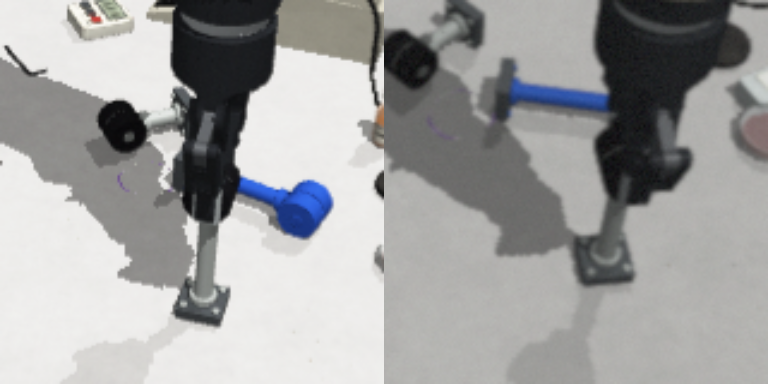

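The post stands with its foot flat on the desk, at left crop (202,303) and right crop (604,262), and light contact force. Now I'll release it.

Emit:
arm_command(
  motion=[
    {"linear": [0,0,0],"dr": [0,0,0]},
    {"linear": [0,0,0],"dr": [0,0,0]},
    {"linear": [0,0,0],"dr": [0,0,0]},
    {"linear": [0,0,0],"dr": [0,0,0]},
    {"linear": [0,0,0],"dr": [0,0,0]},
  ],
  jaw=-1,
)

```text
time_s: 5.48
tcp_pos: [0.5286, -0.2557, 0.1133]
orientation: [-0.56, -3.091, 0.0]
wrist_force: [-0.3, 0.0, 0.5]
finger_gap: 0.0853
grasp_force: 0.0
```

Emit:
arm_command(
  motion=[
    {"linear": [0,0,-0.1],"dr": [0,0,0]},
    {"linear": [0,0,-0.25],"dr": [0,0,0]},
    {"linear": [0,0,-0.4],"dr": [0,0,0]},
    {"linear": [0,0,-0.5],"dr": [0,0,0]},
    {"linear": [0,0,-0.5],"dr": [0,0,0]},
  ],
)

```text
time_s: 6.1
tcp_pos: [0.5294, -0.2562, 0.2147]
orientation: [0.559, 3.089, -0.002]
wrist_force: [0.2, 0.3, -0.3]
finger_gap: 0.0851
grasp_force: 0.0
```

Run:
```python
from h import *
o=bot.observe();print(o['tcp_pos'],o['wrist_force'],o['finger_gap'])
a=cv2.resize(bot.snapshot('side')[130:290,270:430],None,fx=2.4,fy=2.4);b=cv2.resize(bot.snapshot('scene')[130:290,290:450],None,fx=2.4,fy=2.4)
cv2.imwrite('pics/s4.png',np.hstack([a,b]))
```

```text
[ 0.52943696 -0.25615798  0.21467283] [ 0.16473656  0.33172878 -0.25200114] 0.08512686962016883
```

View pics/s4.png

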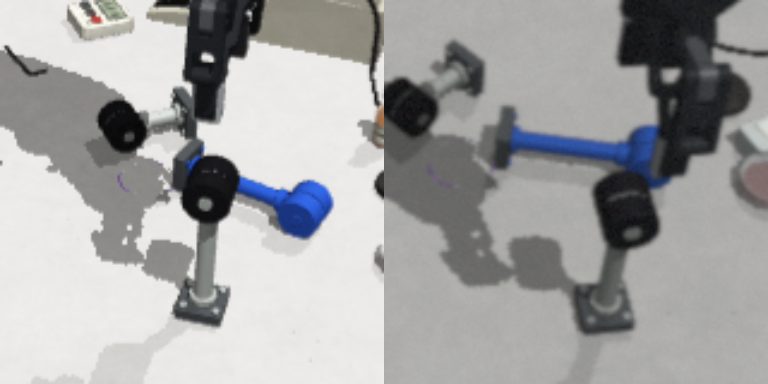

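The tall post stands by itself (foot at left crop (202,303), barrel at (210,190)), the gripper is clear above it, and the short post hasn't moved. Handing in.

```bash
python3 -c "
from cell import bot
print(bot.sign_off())"
```

```text
the job is handed in; nothing more can be done
None
```

The taller post stands upright by itself on its foot, about 2 cm from where the foot lay; the shorter post was left lying where it was, and the job is handed in (the hand-in gave no verdict).

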